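# Lock the pepper mill's twist collar with its pin

### The job

Lock the top of the black pepper mill: take the steel locking pin out of the wooden block in the tray, pass it through the hole in the mill's loose aluminium twist collar, and turn the collar until the hidden hole in the neck underneath lines up. Then gently push the pin fully home, upright with its shoulder down on the collar, and let go of it, never forcing it and leaving the two glass jars and the spoon ring where they are.

Things in the scene. Friction and masses are not known exactly. Their poses are not given: they have to be found in the camera images.
- pin: loose steel pin, about 60 g, upright in the wooden block at the start: round shank 8 mm thick, 30 mm long, with a 3 mm chamfer at the tip, below a square grip 16 x 16 mm, 45 mm tall (75 mm overall). Origin at the tip's centre, z up along the pin; the shoulder (underside of the grip) is 30 mm above the origin; x and y are square to the grip's flat faces.
- pin_tip (a point): centre of the pin's tip, the same point as the pin's origin, z up along the pin
- mill: black plastic pepper mill, fixed upright on an aluminium foot (104 mm across). Origin at the centre of its underside, z up along its axis. Waisted body 82 mm wide, on top the loose aluminium twist collar, a disc 82 mm across and 8 mm thick, upper face 108 mm above the origin, with a low black boss (24 mm across, 6 mm high) at its centre. Force between the pin and the mill must stay below 25 N.
- neck_face (a point): mill's axis at the flat upper face of its neck, 100 mm above the origin, under the collar. The neck has one vertical hole, 11 mm across, 30 mm deep, 28 mm from the axis, hidden by the collar; its direction is not measured (this point's axes do not show it). At the start it lies 0.45 to 1.8 rad anticlockwise, seen from above, of the collar's hole. The neck does not turn under 25 N.
- collar (a joint): turn of the loose twist collar on the mill about the mill's vertical axis, rad, growing anticlockwise seen from above; free to turn between stops at 0 and 2.2 rad, starts between 0 and 0.25; stays where it is left, turns with about 0.015 N m (a light push on the pin standing in its hole turns it).
- collar_hole (a point): centre of the mouth of the collar's single round through hole, at the level of the collar's upper face (108 mm above the ledge); hole 11 mm across, 8 mm deep, 28 mm from the mill's axis, plain-edged. Its x axis points outward from the mill's axis. It turns with the collar.
- tray: pull-out aluminium tray, drawn out on two short rails and fixed: 150 x 110 mm with a rim 14 mm high. Origin at the centre of its underside, z up. In its middle stands a wooden block 36 x 36 mm whose top is 37 mm above the origin, with a vertical hole 11 mm across in which the pin stands, its shoulder on the block's top.
- jar_tall: closed green glass jar, 56 mm across, 100 mm tall, origin at the centre of its underside; a bystander, leave it alone
- jar_short: closed green glass jar, 64 mm across, 75 mm tall, origin at the centre of its underside; a bystander, leave it alone
- spoon_ring: three flat steel measuring spoons on a ring, about 120 x 85 mm and 6 mm high, lying flat, origin under the ring, spoons fanning along its x; a bystander, leave it alone
There are look-alikes about, which are no part of the job. Of the things like the pin, leave any that is blue or turquoise; of the rest the smaller one is meant.

How it is judged:
On the way, in this order (a step that is already met when the one before it is completed fails the run):
1. the pin is lifted clear of its block (z of pin_tip in the frame of tray above 0.045 m), for 0.1 s.
2. the pin's tip is through the collar's hole (z of pin_tip in the frame of collar_hole below -0.005 m and horizontal distance between pin_tip and collar_hole below 0.005 m), for 0.1 s.
At the end, for the whole second after the job is handed in: The pin stands through the collar's hole and in the neck's hole, home to within 3 mm of its shoulder touching the collar, within 4 mm of the collar hole's centre, upright within 0.12 rad, at rest and released (z of pin_tip in the frame of collar_hole below -0.027 m and horizontal distance between pin_tip and collar_hole below 0.004 m and angle between pin's own z axis and vertical below 0.12 rad and linear speed of pin below 0.02 m/s and contact force between the fingers and pin below 0.1 N).
It fails at once if the pin is forced against the mill with more than 25 N (contact force between pin and mill above 25 N).
It fails at once if a jar or the spoon ring is moved by more than 15 mm (distance of any of jar_tall, jar_short, spoon_ring from where it was at the start of the episode above 0.015 m).
It also fails if it takes over 61 s, if anything falls off the work surface, if the arm or the gripper's body presses on something with over 40 N, if the wrist force passes 120 N, or if a joint passes its speed limit or range.

### The arm

A 6-joint arm with a two-finger parallel gripper is mounted at the origin on the work surface. World frame = base frame: x ahead of the robot, y to its left, z up, the work surface at z = 0. Lengths are in m, angles in rad, forces in N, time in s.
With the tool pointing down it reaches from about 0.375 to 0.925 m from the base axis. Payload 5.7 kg.
Tool frame: the origin (TCP) lies midway between the tips of the shut fingers; the grasp point (between the pads) lies 19 mm behind it; z points along the fingers, y is the line along which they close (so a half turn about z gives the same grasp; the last joint's range is limited). The gripper opens to 88 mm and grips with 3 to 60 N. Pads are 20 mm wide; open, the fingers measure 115 mm over their backs; the gripper's body (75 mm by 178 mm) begins 61 mm behind the grasp point.
Start: joints at [1.029, 0.359, 1.51, -0, 1.272, -0.115], TCP at [0.248, 0.546, 0.223] pointing down, gripper open.
Joint ranges: [-2.97, 2.97], [-1.01, 2.36], [0.21, 2.38], [-0.96, 4.11], [0.2, 2.71], [-2.98, 2.98]. Speed limits (rad/s): [2.39, 2.39, 3.14, 3.14, 3.14, 3.14].

### API

Orientations are given as a rotation vector (axis times angle).
In Python, from plant import sensors, optics, bot gives the robot as it stands.
- The arm moves only by the tool send_rows, never from a script. Its arguments are lists of equal length, an entry for each row: "angular": the turn, a rotation vector about the world's x, y, z in degrees, a list of three; "travel": the shift along the world's x, y, z in m, a list of three; "claw": the opening, from 0 (shut) to 1 (fully open). In form: {"angular": [[ax, ay, az], ...], "travel": [[x, y, z], ...], "claw": [claw, ...]}. A call has 1 to 10 rows; each row shifts and turns the commanded pose from where the row before left it; what a row does not reach is not made up. A row lasts 1/12 s, in which the tool goes at most 41.7 mm and 7.16 degrees, less where a joint would pass 70% of its speed; a pose out of reach is approached as far as the arm can. A call with a gripper value outside its range is refused whole. The fingers move at their own pace and stop on an object; "newtons" is the grip in N (left out, the last holds). Time passes only in rows, so rows that do not move let the fingers close. It gives the time, the measured TCP pose, the force, the opening and the grip force at its end, in the units of the state.
- sensors.get_state(): the state, without advancing time (a new reading comes with each control period).
- optics.get_image(name): name is "scene" or "top" or "wrist"; returns a dict with "pixels" (480x640x3 uint8, blue, green, red), "intrinsics" (3x3 intrinsics, pixels), "camera_from_world" (4x4, takes a point from world to camera coordinates); the wrist camera has in their place "tool_from_camera" (4x4, takes a point from camera to tool coordinates, whose origin is the TCP and whose axes are the flange's). Camera axes: x right, y down, z forward; pixel columns grow to the right and rows downward; lengths in m; the calibration is good to about 2 mm. A picture is of the moment at which its call begins: read the wrist's pose just before it. There is no depth.
- bot.job_done(): hands the job in; it is judged then, once.
The state is a dict: "time": time; "q": joint angles; "qvel": joint speeds; "effort": joint torques, N m; "ee_pos": TCP position; "orientation": TCP orientation; "force": force on the tool from outside, world axes, zero at the start; "ft_torque": the same for the moment, N m; "finger_gap": opening from 0.0 (shut) to 1.0 (fully open); "finger_force": force on a finger pad.
Only numpy, scipy, OpenCV 4.12 (cv2) and the standard library are available. Lean on these libraries where they do the work, as an engineer would, in place of code of your own. Each camera call takes 0.05 s, during which the arm holds its last target. There are 200 camera calls.

## Working session

There is one attempt and no reset: what is moved stays moved. The work goes in short steps, Python scripts to look and compute and a tool call to move; the robot and the scene stay as the last step left them, time stands still between calls to the robot, and variables do not carry over. Pictures are saved under pics/ and viewed, at most 10 in all, crops included, and the job is handed in when it is done.

Besides the shell and the picture viewer there is one more tool, called after "Emit:" in YAML: its name, and indented under it one key for each argument. send_rows: Moves the arm, as the interface text tells. Its arguments: {"type":"object","properties":{"angular":{"type":"array"},"travel":{"type":"array"},"claw":{"type":"array"},"newtons":{"type":"number"}},"required":["angular","travel","claw"]}

```bash
mkdir -p pics; cat > h.py <<'E'
import numpy as np, cv2
from plant import sensors, optics, bot
from scipy.spatial.transform import Rotation as R
def cam(name):
    s=sensors.get_state(); d=optics.get_image(name)
    if name=="wrist":
        T=np.eye(4);T[:3,:3]=R.from_rotvec(s["orientation"]).as_matrix();T[:3,3]=s["ee_pos"]
        W=T@np.array(d["tool_from_camera"])
    else: W=np.linalg.inv(np.array(d["camera_from_world"]))
    return np.array(d["pixels"]),np.array(d["intrinsics"]),W
def ray(K,W,u,v):
    r=W[:3,:3]@np.linalg.solve(K,[u,v,1.]);return W[:3,3],r/np.linalg.norm(r)
def onz(K,W,u,v,z):
    o,r=ray(K,W,u,v);return o+r*(z-o[2])/r[2]
def proj(K,W,p):
    c=np.linalg.inv(W)@np.r_[p,1];x=K@c[:3];return x[:2]/x[2]
E
python3 - <<'E'
from h import *
for n in ["scene","top"]:
    im,K,W=cam(n);cv2.imwrite(f"pics/{n}0.png",im);np.savez(f"{n}0.npz",im=im,K=K,W=W);print(n,K.round(1).tolist(),W.round(3).tolist())
print(sensors.get_state())
E
```

```text
scene [[446.9, 0.0, 313.6], [0.0, 446.9, 238.8], [0.0, 0.0, 1.0]] [[-0.338, 0.711, -0.617, 1.002], [0.941, 0.251, -0.227, 0.077], [-0.007, -0.657, -0.754, 0.607], [0.0, 0.0, 0.0, 1.0]]
top [[622.9, 0.0, 324.7], [0.0, 622.9, 241.9], [0.0, 0.0, 1.0]] [[-0.01, -0.98, 0.199, 0.332], [-1.0, 0.009, -0.003, -0.064], [0.001, -0.199, -0.98, 1.287], [0.0, 0.0, 0.0, 1.0]]
{'time': 0.1, 'q': array([ 1.02889030e+00,  3.59419811e-01,  1.51129340e+00, -2.54174916e-05,
        1.27247748e+00, -1.15097959e-01]), 'qvel': array([ 8.24937505e-04,  8.87341525e-05, -3.86565629e-03,  1.21004160e-03,
       -7.91303497e-04,  9.72647229e-04]), 'effort': array([ 3.09078348e-05, -5.16356134e+01, -2.71403700e+01,  6.76738448e-02,
        2.76888051e-02, -3.87443106e-05]), 'ee_pos': array([0.24808409, 0.54565249, 0.2219132 ]), 'orientation': array([-6.65235417e-01, -3.06984785e+00,  2.38789716e-03]), 'force': array([0.13828728, 0.02700752, 0.09500264]), 'ft_torque': array([ 0.05744329,  0.00206644, -0.01858454]), 'finger_force': 0.0, 'finger_gap': 0.9983564583918235}
```

View pics/scene0.png

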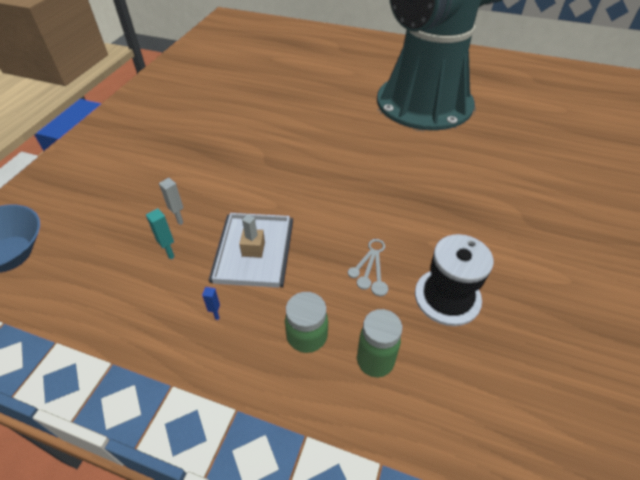

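View pics/top0.png

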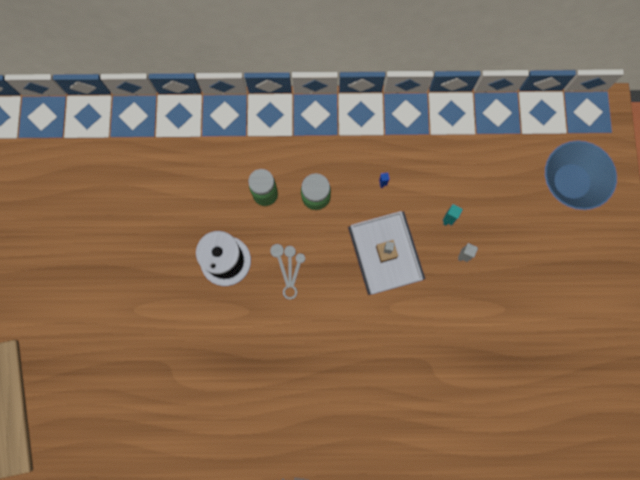

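Pin candidates (scene/top pixels): grey in the wooden block (250,228)/(389,247), grey standing on the table (172,200)/(469,252), turquoise (160,232)/(453,214), and blue (211,302)/(384,180). The grey one in the block fits best: it isn't blue or turquoise, it's smaller than the other grey one, and it stands in the tray's block. I'll confirm it in an enlarged crop and triangulate.

```bash
cat >> h.py <<'E'
def tri(rs):
    A=sum(np.eye(3)-np.outer(r,r) for o,r in rs);b=sum((np.eye(3)-np.outer(r,r))@o for o,r in rs)
    return np.linalg.solve(A,b)
E
python3 - <<'E'
from h import *
s=np.load("scene0.npz");t=np.load("top0.npz")
a=cv2.resize(s["im"][150:330,140:320],(400,400),interpolation=2)
b=cv2.resize(t["im"][200:300,340:490],(400,267),interpolation=2)
c=cv2.resize(t["im"][220:290,185:255],(400,400),interpolation=2)
d=cv2.resize(s["im"][225:325,405:505],(400,200*2),interpolation=2)[:190]
o=np.zeros((600,800,3),np.uint8);o[:400,:400]=a;o[:400,400:]=c;o[400:,:300]=cv2.resize(b,(300,200));o[410:,400:]=d
cv2.imwrite("pics/crop0.png",o)
f=lambda ps,pt:tri([ray(s["K"],s["W"],*ps),ray(t["K"],t["W"],*pt)]).round(3)
print("pin top",f((250,219),(390,246)),"boss",f((464,254),(217,252)),"hole",f((471,243.5),(213,266)))
print("othergrey",f((168,184),(470,248)))
for n,p in dict(spoonring=(290,292),sp=(277,250),jt=(262,180),js=(316,186)).items(): print(n,onz(t["K"],t["W"],*p,.0).round(3))
for p in [(350,226),(403,212),(423,277),(370,293)]: print(onz(t["K"],t["W"],*p,.014).round(3))
E
```

```text
pin top [ 0.566 -0.195  0.081] boss [0.552 0.139 0.112] hole [0.526 0.147 0.108]
othergrey [ 0.556 -0.348  0.103]
spoonring [0.487 0.005 0.   ]
sp [0.576 0.032 0.   ]
jt [0.73  0.065 0.   ]
js [ 0.715 -0.051  0.   ]
[ 0.623 -0.122  0.014]
[ 0.652 -0.234  0.014]
[ 0.514 -0.27   0.014]
[ 0.482 -0.16   0.014]
```

View pics/crop0.png

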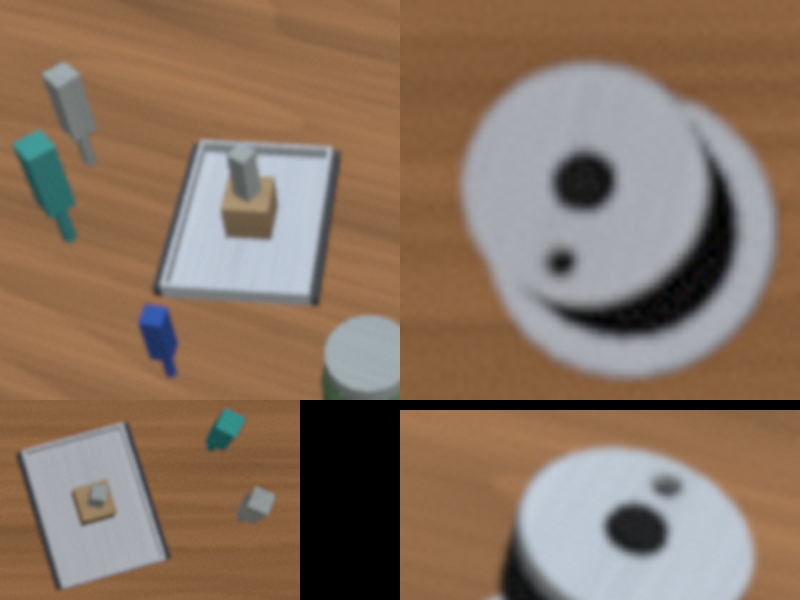

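Confirmed: the grey pin in the block, top at about (0.566,-0.195,0.081), is the smaller of the two grey ones. Next I'll move above it.

Emit:
send_rows:
  angular:
    - [0,0,0]
    - [0,0,0]
    - [0,0,0]
    - [0,0,0]
    - [0,0,0]
    - [0,0,0]
    - [0,0,0]
    - [0,0,0]
    - [0,0,0]
    - [0,0,0]
  travel:
    - [0.015,-0.037,0]
    - [0.015,-0.037,0]
    - [0.015,-0.037,0]
    - [0.015,-0.037,0]
    - [0.015,-0.037,0]
    - [0.015,-0.037,0]
    - [0.015,-0.037,0]
    - [0.015,-0.037,0]
    - [0.015,-0.037,0]
    - [0.015,-0.037,0]
  claw: [1,1,1,1,1,1,1,1,1,1]

```text
time: 0.93
ee_pos: [0.3983, 0.1743, 0.2225]
orientation: [-0.665, -3.07, 0.0]
force: [0.3, -0.2, -0.5]
finger_gap: 1.001
finger_force: 0.0
```

Emit:
send_rows:
  angular:
    - [0,0,0]
    - [0,0,0]
    - [0,0,0]
    - [0,0,0]
    - [0,0,0]
    - [0,0,0]
    - [0,0,0]
    - [0,0,0]
    - [0,0,0]
    - [0,0,0]
  travel:
    - [0.015,-0.037,0]
    - [0.015,-0.037,0]
    - [0.015,-0.037,0]
    - [0.015,-0.037,0]
    - [0.015,-0.037,0]
    - [0.015,-0.037,0]
    - [0.015,-0.037,0]
    - [0.015,-0.037,0]
    - [0.015,-0.037,0]
    - [0,0,0]
  claw: [1,1,1,1,1,1,1,1,1,1]

```text
time: 1.77
ee_pos: [0.5364, -0.1637, 0.2225]
orientation: [0.671, 3.066, -0.005]
force: [0.7, 0.1, 0.2]
finger_gap: 1.003
finger_force: 0.0
```

```bash
python3 - <<'E'
from h import *
im,K,W=cam("wrist");cv2.imwrite("pics/w1.png",im);np.savez("w1.npz",im=im,K=K,W=W)
s=sensors.get_state();print(s["ee_pos"],s["orientation"],s["time"]);print(W.round(3),K.round(1),proj(K,W,[.566,-.195,.081]))
E
```

```text
[ 0.53457842 -0.16029998  0.2221258 ] [ 6.71322189e-01  3.06835140e+00 -1.32211733e-03] 1.8167
[[ 0.418  0.879  0.231  0.473]
 [ 0.908 -0.403 -0.11  -0.133]
 [-0.003  0.255 -0.967  0.385]
 [ 0.     0.     0.     1.   ]] [[430.6   0.  330.5]
 [  0.  430.6 248. ]
 [  0.    0.    1. ]] [308.82715297 287.24644786]
```

View pics/w1.png

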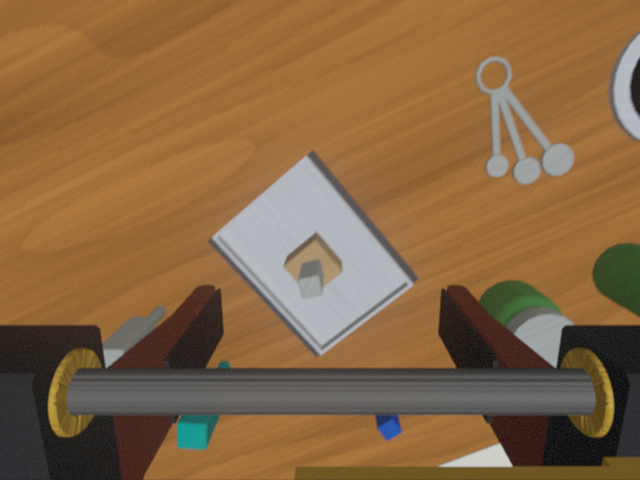

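The wrist view shows the pin top at about (312,287), on the block in the tray, with the grip edges nearly aligned to the fingers. I'll measure its centre and yaw.

```bash
python3 - <<'E'
from h import *
z=np.load("w1.npz");im,K,W=z["im"],z["K"],z["W"]
c=im[250:310,280:350];g=cv2.cvtColor(c,6);h=cv2.cvtColor(c,40)
for y in range(6,56,3): print(250+y,[f"{g[y,x]}/{h[y,x,1]}" for x in range(12,58,3)])
cv2.imwrite("pics/w1c.png",cv2.resize(c,(700,600),interpolation=cv2.INTER_CUBIC))
E
```

```text
256 ['97/70', '128/87', '147/88', '149/88', '146/93', '148/88', '147/91', '150/88', '149/89', '145/89', '147/90', '147/87', '139/87', '115/83', '110/92', '139/31']
259 ['135/92', '147/88', '148/89', '149/86', '149/88', '149/87', '147/89', '143/85', '134/67', '135/68', '149/86', '149/86', '142/94', '130/97', '113/88', '111/90']
262 ['144/91', '149/89', '145/93', '146/89', '129/65', '119/46', '116/22', '109/14', '113/11', '121/16', '146/84', '144/86', '147/90', '144/95', '133/90', '111/90']
265 ['147/91', '148/91', '147/88', '132/65', '110/7', '109/9', '107/9', '111/11', '111/9', '116/13', '140/84', '146/89', '146/90', '152/87', '148/89', '131/90']
268 ['148/86', '149/89', '150/88', '116/37', '109/5', '110/5', '108/12', '108/14', '111/11', '118/11', '135/70', '149/93', '150/92', '148/90', '151/86', '148/91']
271 ['149/87', '146/92', '149/89', '113/11', '109/7', '112/9', '110/9', '111/5', '111/14', '123/10', '131/52', '151/90', '150/88', '146/89', '151/89', '149/91']
274 ['148/88', '147/89', '143/80', '108/7', '111/7', '108/7', '106/12', '113/11', '120/11', '119/13', '118/29', '149/92',
[... 950 characters left out ...]
2/16', '182/14', '179/12', '179/14', '178/14']
295 ['183/13', '184/12', '182/13', '163/11', '161/8', '165/6', '160/5', '162/9', '163/9', '169/10', '178/12', '182/18', '181/15', '182/15', '179/16', '178/15']
298 ['183/13', '185/13', '185/12', '176/13', '167/9', '173/11', '178/12', '180/14', '180/15', '185/13', '179/12', '180/15', '180/15', '182/12', '181/16', '181/14']
301 ['185/13', '182/15', '185/12', '181/15', '182/12', '184/12', '184/16', '181/14', '181/14', '181/15', '181/16', '180/14', '181/15', '182/13', '182/16', '180/15']
304 ['186/15', '182/12', '184/12', '186/12', '183/12', '183/16', '183/12', '183/13', '183/15', '182/13', '181/16', '183/11', '179/12', '180/14', '181/14', '183/13']
```

View pics/w1c.png

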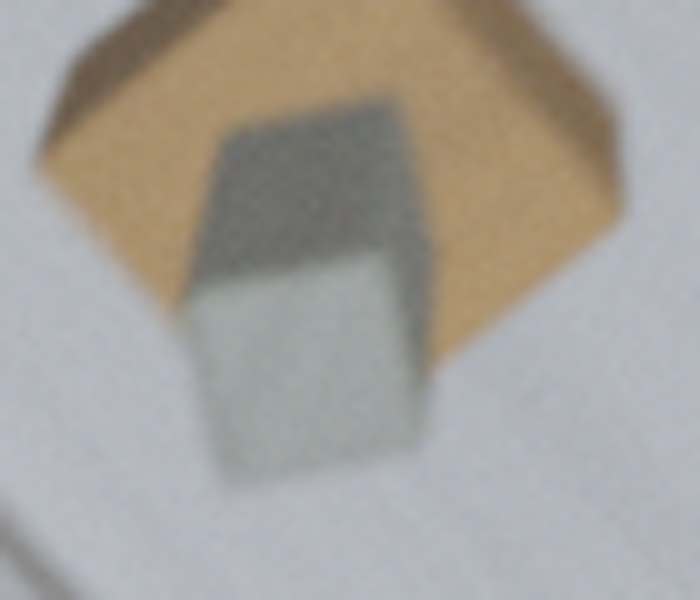

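The enlarged crop shows the top-face corners at about (298.8,279), (319,274.8), (322,295) and (302.8,298.8).

```bash
python3 - <<'E'
from h import *
z=np.load("w1.npz");K,W=z["K"],z["W"];t=np.load("top0.npz");s=np.load("scene0.npz")
c=[(298.8,279),(319,274.8),(322,295),(302.8,298.8)];m=np.mean(c,0)
for zz in [.078,.082,.086]:
    P=np.array([onz(K,W,*p,zz) for p in c]);d=np.roll(P,-1,0)-P
    print(zz,P.mean(0).round(4),np.linalg.norm(d,axis=1).round(4),np.degrees(np.arctan2(d[:,1],d[:,0])).round(1))
print(tri([ray(K,W,*m),ray(t["K"],t["W"],390,246),ray(s["K"],s["W"],250,219)]).round(4))
# shoulder edge corners: nearest visible bottom corners at z=.037
for p in [(302.5,263),(319.8,259.8),(323.2,275)]: print(onz(K,W,*p,.037).round(4))
S=sensors.get_state();Y=R.from_rotvec(S["orientation"]).as_matrix();print(np.degrees(np.arctan2(Y[1],Y[0])).round(1),Y.round(4)[:,2],S["ee_pos"])
E
```

```text
0.078 [ 0.5673 -0.1943  0.078 ] [0.0156 0.0163 0.015  0.0161] [  77.7  -17.1 -102.8  165.1]
0.082 [ 0.5661 -0.1935  0.082 ] [0.0154 0.0161 0.0148 0.0159] [  77.7  -17.1 -102.8  165.1]
0.086 [ 0.5648 -0.1927  0.086 ] [0.0152 0.0158 0.0146 0.0157] [  77.7  -17.1 -102.8  165.1]
[ 0.5661 -0.1945  0.0812]
[ 0.5577 -0.1995  0.037 ]
[ 0.5612 -0.185   0.037 ]
[ 0.5746 -0.1881  0.037 ]
[155.3  65.3 -64.2] [ 5.e-04 -1.e-03 -1.e+00] [ 0.53457842 -0.16029998  0.2221258 ]
```

Emit:
send_rows:
  angular:
    - [0,0,5.2]
    - [0,0,5.2]
    - [0,0,0]
    - [0,0,0]
    - [0,0,0]
    - [0,0,0]
    - [0,0,0]
  travel:
    - [0.016,-0.018,0]
    - [0.016,-0.018,0]
    - [0,0,-0.03]
    - [0,0,-0.03]
    - [0,0,-0.03]
    - [0,0,0]
    - [0,0,0]
  claw: [1,1,0.6,0.6,0.6,0.6,0.6]
  newtons: 15

```text
time: 2.4
ee_pos: [0.5635, -0.191, 0.1313]
orientation: [-0.382, -3.113, -0.003]
force: [0.6, 0.8, 1.3]
finger_gap: 0.661
finger_force: 0.0
```

```bash
python3 - <<'E'
from h import *
im,K,W=cam("wrist");cv2.imwrite("pics/w2.png",im);np.savez("w2.npz",im=im,K=K,W=W)
S=sensors.get_state();Y=R.from_rotvec(S["orientation"]).as_matrix();print(np.degrees(np.arctan2(Y[1],Y[0])).round(1),Y.round(4)[:,2],S["ee_pos"],S["finger_gap"])
E
```

```text
[166.   76.  151.3] [-1.e-03  5.e-04 -1.e+00] [ 0.56507378 -0.1918749   0.13306623] 0.6236815703230469
```

View pics/w2.png

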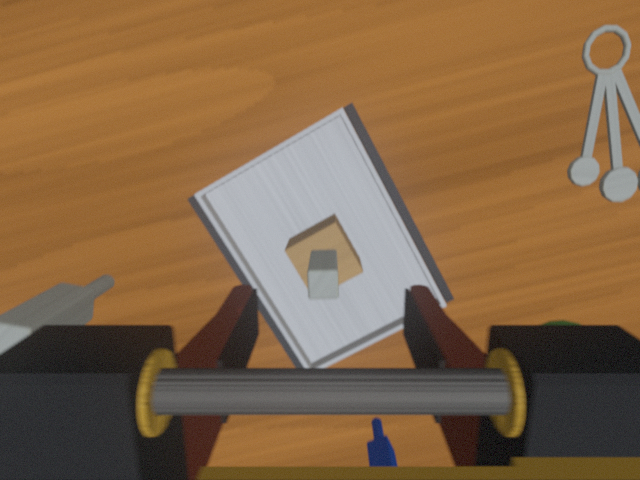

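The grip is aligned now, with its top-face centre at about (323,287). Computing the offset.

```bash
python3 - <<'E'
from h import *
z=np.load("w2.npz");im,K,W=z["im"],z["K"],z["W"]
g=cv2.cvtColor(im,6).astype(int);print(g[288,296:350:2],g[268:308:2,323])
print(onz(K,W,323.5,287.3,.0815), proj(K,W,[.5661,-.194,.0815]))
E
```

```text
[181 182 184 181 181 174 141 156 158 159 157 160 163 163 164 159 159 158
 161 160 159 154 176 175 179 179 179] [111 137 154 158 159 159 161 160 162 163 162 159 160 161 158 161 174 178
 181 183]
[ 0.5688707  -0.19515669  0.0815    ] [324.34103645 281.90325026]
```

Emit:
send_rows:
  angular:
    - [0,0,0]
    - [0,0,0]
    - [0,0,0]
    - [0,0,0]
    - [0,0,0]
    - [0,0,0]
    - [0,0,0]
    - [0,0,0]
    - [0,0,0]
    - [0,0,0]
  travel:
    - [0.002,-0.002,-0.02]
    - [0,0,-0.025]
    - [0,0,-0.025]
    - [0,0,-0.014]
    - [0,0,0]
    - [0,0,0]
    - [0,0,0]
    - [0,0,0]
    - [0,0,0]
    - [0,0,0]
  claw: [0.5,0.4,0.4,0.4,0.4,0.0,0.0,0.0,0.0,0.0]
  newtons: 15

```text
time: 3.28
ee_pos: [0.5689, -0.1955, 0.0507]
orientation: [0.384, 3.115, -0.002]
force: [-0.1, 1.0, 7.6]
finger_gap: 0.18
finger_force: 15.0
```

Emit:
send_rows:
  angular:
    - [0,0,0]
    - [0,0,0]
    - [0,0,0]
    - [0,0,0]
  travel:
    - [0,0,0]
    - [0,0,0]
    - [0,0,0]
    - [0,0,0]
  claw: [0,0,0,0]

```text
time: 3.62
ee_pos: [0.5688, -0.1955, 0.0506]
orientation: [0.384, 3.115, -0.002]
force: [-0.7, 1.1, 7.5]
finger_gap: 0.186
finger_force: 15.0
```

Emit:
send_rows:
  angular:
    - [0,0,0]
    - [0,0,0]
    - [0,0,0]
    - [0,0,0]
    - [0,0,0]
    - [0,0,0]
    - [0,0,0]
    - [0,0,0]
    - [0,0,0]
    - [0,0,0]
  travel:
    - [0,0,0.008]
    - [0,0,0.015]
    - [0,0,0.02]
    - [0,0,0.025]
    - [0,0,0.025]
    - [0,0,0.025]
    - [0,0,0.025]
    - [0,0,0.02]
    - [0,0,0.01]
    - [0,0,0]
  claw: [0,0,0,0,0,0,0,0,0,0]
  newtons: 25

```text
time: 4.45
ee_pos: [0.5688, -0.1955, 0.2248]
orientation: [0.384, 3.113, -0.003]
force: [-0.1, -0.0, -1.3]
finger_gap: 0.181
finger_force: 25.0
```

```bash
python3 - <<'E'
from h import *
im,K,W=cam("wrist");cv2.imwrite("pics/w3.png",im);np.savez("w3.npz",im=im,K=K,W=W)
S=sensors.get_state();print(S["ee_pos"],S["finger_gap"],S["force"])
E
```

```text
[ 0.56786397 -0.19511809  0.22281809] 0.18242398518400585 [ 0.28000904 -1.08914077  0.00347493]
```

View pics/w3.png

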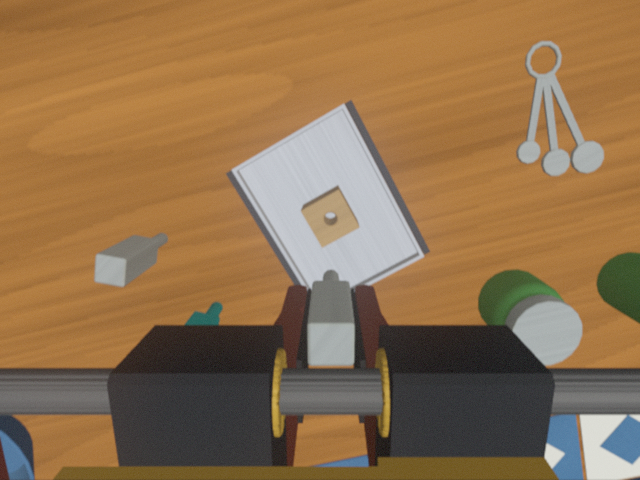

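The pin is held upright with its tip at about (331,275). Next is the mill.

Emit:
send_rows:
  angular:
    - [0,0,0]
    - [0,0,0]
    - [0,0,0]
    - [0,0,0]
    - [0,0,0]
    - [0,0,0]
    - [0,0,0]
    - [0,0,0]
    - [0,0,0]
    - [0,0,0]
  travel:
    - [-0.005,0.038,0]
    - [-0.005,0.038,0]
    - [-0.005,0.038,0]
    - [-0.005,0.038,0]
    - [-0.005,0.038,0]
    - [-0.005,0.038,0]
    - [-0.005,0.038,0]
    - [-0.005,0.038,0]
    - [-0.002,0.038,0]
    - [0,0,-0.02]
  claw: [0,0,0,0,0,0,0,0,0,0]

```text
time: 5.33
ee_pos: [0.5258, 0.1536, 0.2029]
orientation: [0.377, 3.116, 0.006]
force: [0.5, -0.2, -0.7]
finger_gap: 0.182
finger_force: 25.0
```

Emit:
send_rows:
  angular:
    - [0,0,0]
    - [0,0,0]
    - [0,0,0]
  travel:
    - [0,0,0]
    - [0,0,0]
    - [0,0,0]
  claw: [0,0,0]

```text
time: 5.58
ee_pos: [0.5248, 0.1462, 0.2009]
orientation: [-0.385, -3.116, 0.002]
force: [0.2, -0.1, -1.4]
finger_gap: 0.183
finger_force: 25.0
```

```bash
python3 - <<'E'
from h import *
im,K,W=cam("wrist");cv2.imwrite("pics/w4.png",im);np.savez("w4.npz",im=im,K=K,W=W)
S=sensors.get_state();e=S["ee_pos"];print(S["time"],e,S["orientation"],S["force"]);print("tip pred",proj(K,W,e-[0,0,.0436]),"hole",proj(K,W,[.526,.147,.108]))
E
```

```text
5.6333 [0.52537481 0.14604453 0.2014551 ] [-3.86417352e-01 -3.11693869e+00  9.92011425e-04] [-0.45730384 -0.15143897  0.13549893]
tip pred [328.90253961 280.89263033] hole [331.11426323 255.32890084]
```

View pics/w4.png

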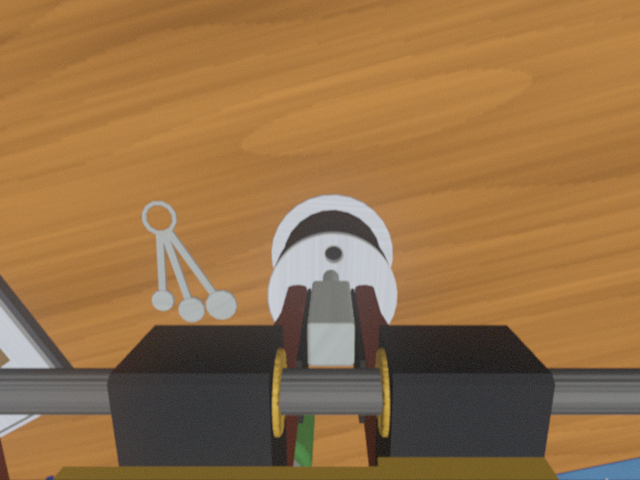

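The hole is at (334,254) and the tip at about (331,273). I'll refine both numerically.

```bash
python3 - <<'E'
from h import *
z=np.load("w4.npz");im,K,W=z["im"],z["K"],z["W"]
g=cv2.cvtColor(im,6).astype(int)
for y in range(244,290,2): print(y,g[y,314:350:2])
S=sensors.get_state();e=S["ee_pos"]
for r in (0,.002,.004):
  print(r,[proj(K,W,e+[-r,0,-h]).round(1) for h in (.0436,.0406)])
E
```

```text
244 [197 203 201 197 196 198 198 200 196 191 193 195 195 194 196 198 194 196]
246 [198 203 198 195 196 199 197 180 152 126 128 143 172 191 196 197 195 196]
248 [199 201 200 196 195 198 171 110  73  65  70  76  98 157 191 197 195 197]
250 [198 202 200 197 197 190 110  69  68  69  73  71  67 100 170 194 196 197]
252 [198 203 200 194 196 173  72  69  70  71  72  73  73  72 152 189 193 197]
254 [198 202 199 194 196 171  73  73  69  68  73  70  70  74 145 192 195 199]
256 [195 203 200 197 195 182 105  72  70  70  73  68  73  96 155 191 194 198]
258 [196 202 199 197 195 196 153 107  79  70  76  78  99 129 172 193 193 198]
260 [196 202 199 197 194 198 182 151 128 114 111 118 130 164 185 194 196 199]
262 [197 202 198 197 195 200 197 188 165 151 145 154 172 188 195 194 194 198]
264 [197 204 199 194 196 198 197 200 196 193 193 191 194 194 196 194 194 199]
266 [199 202 198 196 195 198 197 200 197 198 200 196 193 195 197 196 195 198]
268 [199 201 200 197 195 197 196 198 193 196 198 197 192 193 196 194 195 199]
270 [199 201 198 195 196 199 177 149 132 138 166 191 194 196 197 193 194 199]
272 [198 200 199 195 196 175 119 109 113 119 125 158 191 193 195 194 196 198]
274 [197 200 198 194 192 126 107 113 115 122 125 129 169 197 197 195 195 199]
276 [197 200 199 195 182 112 110 115 115 122 127 125 153 194 196 194 195 198]
278 [197 203 199 196 174 109 112 110 115 120 126 130 145 194 196 194 194 200]
280 [185 179 178 175 159 115 116 117 118 119 124 127 135 173 175 173 177 189]
282 [126 120 119 121 120 123 120 121 118 120 120 122 120 121 122 123 123 147]
284 [116 120 121 123 120 121 117 121 122 120 118 117 118 119 120 120 122 133]
286 [121 120 119 122 120 120 120 121 120 121 116 121 117 121 120 119 120 127]
288 [120 121 120 119 121 122 124 120 118 119 118 118 119 122 124 121 121 127]
0 [array([328.9, 280.9]), array([328.9, 282.8])]
0.002 [array([327.9, 277.2]), array([327.9, 279.1])]
0.004 [array([326.9, 273.6]), array([326.9, 275.4])]
```

```bash
python3 - <<'E'
from h import *
z=np.load("w4.npz");K,W=z["K"],z["W"];e=np.array([.5254,.146,.2014])
t=onz(K,W,330.9,275,e[2]-.0436);h=onz(K,W,334,254.2,.108);print(t,h,h-t,t-e)
b=proj(K,W,[.552,.139,.114]);print(b)
# mill axis from collar outer rim + foot in w4
im=z["im"];g=cv2.cvtColor(im,6).astype(int)
for y in (262,270,276): print(y,[(x,g[y,x]) for x in list(range(264,280,2))+list(range(384,404,2))])
t0=np.load("top0.npz");gt=cv2.cvtColor(t0["im"],6)
m=(gt>140).astype(np.uint8);m2=(gt<60).astype(np.uint8)
for mm,nm in((m2,"dark"),):
  n,l,s,c=cv2.connectedComponentsWithStats(mm[225:290,190:255])
  print(nm,[(s[i].tolist(),(c[i]+[190,225]).round(2)) for i in range(1,n) if s[i,4]>5])
E
```

```text
[0.52261459 0.14777655 0.1578    ] [0.5257335  0.14889954 0.108     ] [ 0.00311891  0.00112299 -0.0498    ] [-0.00278541  0.00177655 -0.0436    ]
[328.80948126 300.25237876]
262 [(264, np.int64(135)), (266, np.int64(134)), (268, np.int64(134)), (270, np.int64(136)), (272, np.int64(173)), (274, np.int64(202)), (276, np.int64(162)), (278, np.int64(165)), (384, np.int64(200)), (386, np.int64(182)), (388, np.int64(186)), (390, np.int64(201)), (392, np.int64(155)), (394, np.int64(138)), (396, np.int64(138)), (398, np.int64(141)), (400, np.int64(138)), (402, np.int64(138))]
270 [(264, np.int64(139)), (266, np.int64(140)), (268, np.int64(138)), (270, np.int64(139)), (272, np.int64(144)), (274, np.int64(185)), (276, np.int64(204)), (278, np.int64(202)), (384, np.int64(201)), (386, np.int64(199)), (388, np.int64(196)), (390, np.int64(193)), (392, np.int64(150)), (394, np.int64(135)), (396, np.int64(135)), (398, np.int64(134)), (400, np.int64(133)), (402, np.int64(133))]
276 [(264, np.int64(138)), (266, np.int64(138)), (268, np.int64(136)), (270, np.int64(149)), (272, np.int64(197)), (274, np.int64(204)), (276, np.int64(204)), (278, np.int64(202)), (384, np.int64(201)), (386, np.int64(198)), (388, np.int64(196)), (390, np.int64(197)), (392, np.int64(197)), (394, np.int64(149)), (396, np.int64(132)), (398, np.int64(129)), (400, np.int64(129)), (402, np.int64(131))]
dark [([23, 23, 9, 8, 60], array([216.87, 251.52])), ([23, 25, 30, 28, 216], array([232.55, 268.6 ])), ([22, 40, 3, 2, 6], array([213. , 265.5]))]
```

Emit:
send_rows:
  angular:
    - [0,0,0]
    - [0,0,0]
    - [0,0,0]
    - [0,0,0]
    - [0,0,0]
    - [0,0,0]
    - [0,0,0]
  travel:
    - [0.003,0.001,-0.01]
    - [0,0,-0.01]
    - [0,0,-0.01]
    - [0,0,-0.009]
    - [0,0,0]
    - [0,0,0]
    - [0,0,0]
  claw: [0,0,0,0,0,0,0]

```text
time: 6.22
ee_pos: [0.5284, 0.1481, 0.1626]
orientation: [-0.384, -3.118, 0.0]
force: [0.4, 0.3, -0.5]
finger_gap: 0.179
finger_force: 25.0
```

```bash
python3 - <<'E'
from h import *
im,K,W=cam("wrist");cv2.imwrite("pics/w5.png",im);np.savez("w5.npz",im=im,K=K,W=W)
cv2.imwrite("pics/w5c.png",cv2.resize(im[220:300,280:380],(800,640),interpolation=2)[:600])
S=sensors.get_state();e=S["ee_pos"];print(S["time"],e,S["force"])
g=cv2.cvtColor(im,6).astype(int)
for y in range(248,288,2): print(y,g[y,314:352:2])
print(proj(K,W,e+[-.0028,.0018,-.0436]),proj(K,W,[.5257,.1489,.108]))
E
```

```text
6.2667 [0.52862275 0.14818085 0.16285081] [ 1.20583501  0.46492791 -0.57650536]
248 [196 198 201 197 201 201 195 199 200 199 195 195 196 200 195 196 200 200
 197]
250 [197 198 200 197 200 200 198 200 201 198 197 195 195 197 195 195 198 200
 199]
252 [195 197 201 199 201 200 198 199 201 196 195 193 197 197 197 195 199 198
 198]
254 [195 197 199 197 201 202 197 201 202 200 196 197 197 197 195 196 198 200
 197]
256 [196 198 199 200 199 194 184 186 187 194 194 196 195 197 197 196 198 200
 197]
258 [196 196 201 195 182 144 106  94 100 134 164 191 195 196 194 196 199 199
 200]
260 [196 198 196 169  97  65  71  72  64  69  95 147 185 198 195 197 199 200
 198]
262 [196 197 185 104  74  67  71  69  70  70  71  92 161 197 196 196 198 197
 197]
264 [195 195 156  73  69  69  70  69  69  68  72  66 136 185 194 197 199 199
 198]
266 [197 197 150  67  66  70  70  67  67  65  69  66 128 181 195 195 199 199
 198]
268 [195 198 163  88  68  65  70  72  72  72  71  78 131 178 196 195 197 199
 198]
270 [195 198 177 128  82  65  86 101 112 108 102 113 149 181 195 195 199 199
 199]
272 [195 199 193 154 132 101 108 114 114 116 129 127 169 191 194 197 198 199
 197]
274 [195 196 199 186 152 112 111 110 113 119 126 127 163 197 194 196 198 198
 198]
276 [194 197 199 199 178 110 111 112 117 119 125 127 154 197 196 196 200 198
 197]
278 [197 198 199 198 176 108 110 113 119 120 127 129 148 198 194 195 199 200
 197]
280 [180 174 172 173 156 114 115 114 119 120 127 123 133 168 170 172 182 191
 199]
282 [122 121 118 114 118 118 119 123 119 116 120 121 121 118 115 117 124 150
 195]
284 [116 123 118 119 123 122 117 121 118 119 117 122 120 118 120 117 122 130
 191]
286 [119 121 121 118 120 119 121 120 117 120 119 119 118 123 118 122 122 124
 190]
[331.17372451 273.86410043] [329.11775476 267.53748579]
```

View pics/w5c.png

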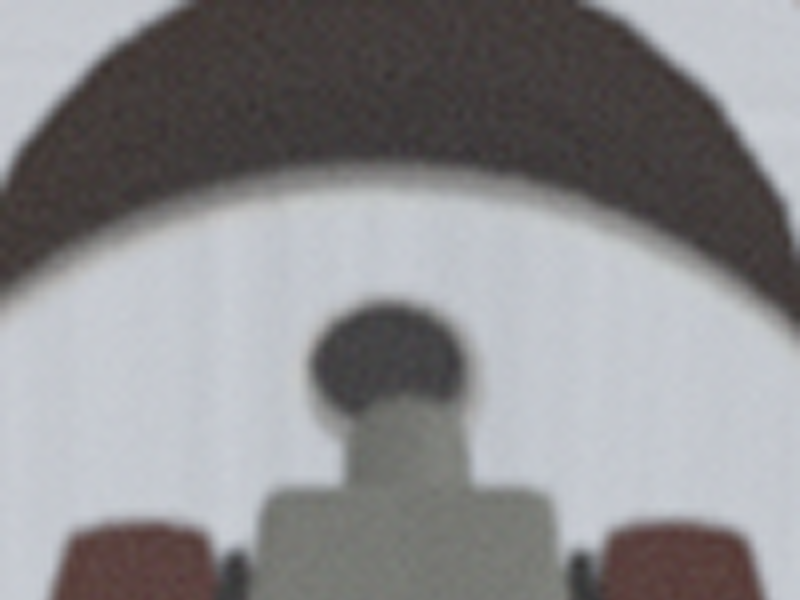

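The hole centre is at about (328.7,266.8) and the tip at about (330.8,275). Working out the correction and the mill axis.

```bash
python3 - <<'E'
from h import *
z=np.load("w5.npz");K,W=z["K"],z["W"];e=np.array([.5286,.1482,.1629])
t=onz(K,W,330.8,275,e[2]-.0436);h=onz(K,W,328.7,266.8,.108);print(t,h,h-t,t-e)
t0=np.load("top0.npz");s0=np.load("scene0.npz")
b=onz(t0["K"],t0["W"],216.87,251.52,.114);hh=onz(t0["K"],t0["W"],213,265.5,.108);print("top boss",b,"hole",hh,hh-b)
# collar top-face rim centre from w5: bright/dark edge row along columns -> fit circle on z=.108
g=cv2.cvtColor(z["im"],6).astype(int);P=[]
for x in range(290,374,4):
    c=g[225:268,x]; i=np.argmax(c[:-2]>190) if c.max()>190 else None
    up=[y for y in range(266,232,-1) if g[y,x]<170 and y<258]
    if up: P.append(onz(K,W,x,up[0]+.5,.108)[:2])
P=np.array(P);f=lambda c:np.hypot(*(P-c).T)-.041
from scipy.optimize import least_squares
r=least_squares(f,[.55,.14],loss="soft_l1",f_scale=.0005);print("axis",r.x,np.abs(r.fun).max())
E
```

```text
[0.52634273 0.14965687 0.1193    ] [0.52525204 0.14878556 0.108     ] [-0.00109069 -0.00087131 -0.0113    ] [-0.00225727  0.00145687 -0.0436    ]
top boss [0.55268974 0.13865958 0.114     ] hole [0.52662815 0.1464425  0.108     ] [-0.02606159  0.00778292 -0.006     ]
axis [0.55254503 0.14119921] 0.007577115562605916
```

Emit:
send_rows:
  angular:
    - [0,0,0]
    - [0,0,0]
    - [0,0,0]
    - [0,0,0]
    - [0,0,0]
    - [0,0,0]
    - [0,0,0]
  travel:
    - [-0.001,-0.001,0]
    - [0,0,-0.004]
    - [0,0,-0.004]
    - [0,0,-0.003]
    - [0,0,-0.0015]
    - [0,0,-0.0015]
    - [0,0,0]
  claw: [0,0,0,0,0,0,0]

```text
time: 6.85
ee_pos: [0.5271, 0.1471, 0.1482]
orientation: [-0.384, -3.117, 0.0]
force: [0.5, -0.7, -1.2]
finger_gap: 0.179
finger_force: 25.0
```

Emit:
send_rows:
  angular:
    - [0,0,0]
    - [0,0,0]
    - [0,0,0]
  travel:
    - [0,0,0]
    - [0,0,0]
    - [0,0,0]
  claw: [0,0,0]

```text
time: 7.1
ee_pos: [0.5275, 0.1472, 0.1488]
orientation: [0.384, 3.118, -0.0]
force: [0.8, 0.7, -0.6]
finger_gap: 0.178
finger_force: 25.0
```

Emit:
send_rows:
  angular:
    - [0,0,0]
    - [0,0,0]
    - [0,0,0]
    - [0,0,0]
    - [0,0,0]
    - [0,0,0]
  travel:
    - [0,0,-0.0015]
    - [0,0,-0.0015]
    - [0,0,-0.001]
    - [0,0,0]
    - [0,0,0]
    - [0,0,0]
  claw: [0,0,0,0,0,0]

```text
time: 7.6
ee_pos: [0.5274, 0.1472, 0.1446]
orientation: [-0.384, -3.118, 0.0]
force: [0.2, 0.2, -0.3]
finger_gap: 0.184
finger_force: 25.0
```

```bash
python3 - <<'E'
from h import *
im,K,W=cam("wrist");np.savez("w6.npz",im=im,K=K,W=W)
S=sensors.get_state();e=S["ee_pos"];print(S["time"],e,S["force"])
g=cv2.cvtColor(im,6).astype(int)
for y in range(256,284,2): print(y,g[y,312:352:2])
print(proj(K,W,e+[-.0023,.0015,-.0436]))
E
```

```text
7.65 [0.52738833 0.14715581 0.14464378] [-0.16320786 -0.09676237 -0.33025997]
256 [181 189 193 197 198 200 201 200 197 201 202 201 198 195 195 195 190 182
 175 170]
258 [200 196 198 201 201 197 201 201 199 200 200 200 198 194 197 197 197 197
 197 199]
260 [200 198 195 200 200 199 200 200 199 200 202 202 198 196 197 198 199 196
 196 199]
262 [200 198 197 201 201 199 202 199 199 200 201 200 197 197 197 199 198 196
 198 198]
264 [198 197 196 197 199 198 201 199 198 199 202 201 197 196 197 197 196 197
 197 197]
266 [200 198 198 200 200 198 202 201 199 199 202 200 197 195 198 198 198 195
 195 199]
268 [201 197 195 200 200 198 200 188 176 168 177 183 190 196 197 198 198 196
 195 200]
270 [198 197 197 201 199 192 164 129 114 115 119 134 143 172 195 198 196 197
 196 200]
272 [201 198 196 200 193 157  93 108 114 115 119 123 114 121 172 198 197 196
 198 201]
274 [201 197 196 197 173  88 105 112 113 113 122 129 130  97 131 187 199 196
 196 200]
276 [198 198 198 197 132  73 111 112 111 116 123 130 132 113  97 166 194 196
 195 199]
278 [201 199 197 197 125  74 112 109 114 118 122 128 130 124  80 159 191 197
 198 200]
280 [200 184 173 172 131 104 115 113 117 118 119 122 125 123 105 139 169 178
 189 200]
282 [185 125 121 121 122 121 120 120 122 121 117 118 122 118 123 121 119 124
 150 198]
[330.63716211 274.42444341]
```

Emit:
send_rows:
  angular:
    - [0,0,0]
    - [0,0,0]
    - [0,0,0]
    - [0,0,0]
    - [0,0,0]
    - [0,0,0]
  travel:
    - [0,0,-0.001]
    - [0,0,-0.0005]
    - [0,0,0]
    - [0,0,0]
    - [0,0,0]
    - [0,0,0]
  claw: [0,0,0,0,0,0]

```text
time: 8.15
ee_pos: [0.5276, 0.1472, 0.1434]
orientation: [0.384, 3.118, 0.0]
force: [-0.2, -0.1, 5.1]
finger_gap: 0.182
finger_force: 25.0
```

Emit:
send_rows:
  angular:
    - [0,0,0]
    - [0,0,0]
    - [0,0,0]
    - [0,0,0]
    - [0,0,0]
    - [0,0,0]
  travel:
    - [0,0,-0.0005]
    - [0,0,-0.0005]
    - [0,0,0]
    - [0,0,0]
    - [0,0,0]
    - [0,0,0]
  claw: [0,0,0,0,0,0]

```text
time: 8.65
ee_pos: [0.5277, 0.1472, 0.1431]
orientation: [0.384, 3.117, 0.0]
force: [-2.0, 0.1, 10.8]
finger_gap: 0.176
finger_force: 25.0
```

```bash
python3 - <<'E'
import numpy as np
a=2.871+np.arange(0,1.97,.07);P=28*np.c_[np.cos(a),np.sin(a)];d=np.diff(P,axis=0)
for i,x in enumerate(d): print(i,round((i+1)*.07,2),x.round(2), (P[i+1]-P[0]).round(2))
E
```

```text
0 0.07 [-0.46 -1.91] [-0.46 -1.91]
1 0.14 [-0.32 -1.93] [-0.78 -3.84]
2 0.21 [-0.19 -1.95] [-0.97 -5.79]
3 0.28 [-0.05 -1.96] [-1.02 -7.75]
4 0.35 [ 0.09 -1.96] [-0.93 -9.71]
5 0.42 [ 0.22 -1.95] [ -0.71 -11.65]
6 0.49 [ 0.36 -1.93] [ -0.35 -13.58]
7 0.56 [ 0.49 -1.9 ] [  0.15 -15.48]
8 0.63 [ 0.62 -1.86] [  0.77 -17.33]
9 0.7 [ 0.75 -1.81] [  1.52 -19.14]
10 0.77 [ 0.88 -1.75] [  2.4  -20.89]
11 0.84 [ 1.   -1.69] [  3.4  -22.58]
12 0.91 [ 1.11 -1.61] [  4.51 -24.19]
13 0.98 [ 1.22 -1.53] [  5.74 -25.72]
14 1.05 [ 1.33 -1.44] [  7.06 -27.16]
15 1.12 [ 1.43 -1.34] [  8.49 -28.51]
16 1.19 [ 1.52 -1.24] [ 10.   -29.75]
17 1.26 [ 1.6  -1.13] [ 11.6  -30.88]
18 1.33 [ 1.67 -1.02] [ 13.28 -31.9 ]
19 1.4 [ 1.74 -0.9 ] [ 15.02 -32.8 ]
20 1.47 [ 1.8  -0.77] [ 16.82 -33.58]
21 1.54 [ 1.85 -0.65] [ 18.67 -34.22]
22 1.61 [ 1.89 -0.52] [ 20.56 -34.74]
23 1.68 [ 1.92 -0.38] [ 22.48 -35.12]
24 1.75 [ 1.94 -0.25] [ 24.43 -35.37]
25 1.82 [ 1.96 -0.11] [ 26.38 -35.48]
26 1.89 [1.96 0.03] [ 28.34 -35.45]
27 1.96 [1.95 0.16] [ 30.29 -35.29]
```

Emit:
send_rows:
  angular:
    - [0,0,0]
    - [0,0,0]
    - [0,0,0]
  travel:
    - [0,0,0.0013]
    - [0,0,0]
    - [0,0,0]
  claw: [0,0,0]

```text
time: 8.9
ee_pos: [0.5275, 0.1472, 0.1434]
orientation: [0.384, 3.118, -0.0]
force: [-0.5, -1.5, 2.8]
finger_gap: 0.182
finger_force: 25.0
```

Emit:
send_rows:
  angular:
    - [0,0,0]
    - [0,0,0]
    - [0,0,0]
    - [0,0,0]
    - [0,0,0]
    - [0,0,0]
    - [0,0,0]
  travel:
    - [-0.0005,-0.0019,0]
    - [-0.0003,-0.0019,0]
    - [-0.0002,-0.002,0]
    - [0,-0.002,0]
    - [0.0001,-0.0019,0]
    - [0,0,0]
    - [0,0,0]
  claw: [0,0,0,0,0,0,0]

```text
time: 9.48
ee_pos: [0.5266, 0.1371, 0.1434]
orientation: [0.385, 3.118, -0.001]
force: [1.3, 0.8, 3.2]
finger_gap: 0.183
finger_force: 25.0
```

Emit:
send_rows:
  angular:
    - [0,0,0]
    - [0,0,0]
    - [0,0,0]
  travel:
    - [0.0002,-0.0019,0]
    - [0.0004,-0.0019,0]
    - [0,0,0]
  claw: [0,0,0]

```text
time: 9.73
ee_pos: [0.527, 0.1334, 0.1434]
orientation: [-0.384, -3.118, 0.0]
force: [-0.8, 2.0, 3.2]
finger_gap: 0.181
finger_force: 25.0
```

Emit:
send_rows:
  angular:
    - [0,0,0]
    - [0,0,0]
    - [0,0,0]
  travel:
    - [0.0005,-0.0019,0]
    - [0.0006,-0.0019,0]
    - [0,0,0]
  claw: [0,0,0]

```text
time: 9.98
ee_pos: [0.5281, 0.1295, 0.1434]
orientation: [-0.384, -3.118, 0.001]
force: [-1.4, 1.9, 4.2]
finger_gap: 0.184
finger_force: 25.0
```

Good and smooth; I'll keep going in 4 mm increments.

Emit:
send_rows:
  angular:
    - [0,0,0]
    - [0,0,0]
    - [0,0,0]
  travel:
    - [0.0008,-0.0018,0]
    - [0.0009,-0.0017,0]
    - [0,0,0]
  claw: [0,0,0]

```text
time: 10.23
ee_pos: [0.5297, 0.126, 0.1434]
orientation: [-0.384, -3.118, 0.001]
force: [-1.6, 2.4, 3.8]
finger_gap: 0.178
finger_force: 25.0
```

Emit:
send_rows:
  angular:
    - [0,0,0]
    - [0,0,0]
    - [0,0,0]
  travel:
    - [0.001,-0.0017,0]
    - [0.0011,-0.0016,0]
    - [0,0,0]
  claw: [0,0,0]

```text
time: 10.48
ee_pos: [0.5318, 0.1226, 0.1434]
orientation: [-0.384, -3.117, 0.001]
force: [-1.7, 2.3, 5.2]
finger_gap: 0.181
finger_force: 25.0
```

Emit:
send_rows:
  angular:
    - [0,0,0]
    - [0,0,0]
    - [0,0,0]
  travel:
    - [0.0012,-0.0015,0]
    - [0.0013,-0.0014,0]
    - [0,0,0]
  claw: [0,0,0]

```text
time: 10.73
ee_pos: [0.5341, 0.1198, 0.1433]
orientation: [-0.384, -3.117, 0.001]
force: [-1.1, 1.8, 5.0]
finger_gap: 0.185
finger_force: 25.0
```

Emit:
send_rows:
  angular:
    - [0,0,0]
    - [0,0,0]
    - [0,0,0]
  travel:
    - [0.0014,-0.0013,0]
    - [0.0015,-0.0012,0]
    - [0,0,0]
  claw: [0,0,0]

```text
time: 10.98
ee_pos: [0.5368, 0.1175, 0.1433]
orientation: [-0.384, -3.117, 0.001]
force: [-1.9, 2.3, 5.7]
finger_gap: 0.184
finger_force: 25.0
```

Emit:
send_rows:
  angular:
    - [0,0,0]
    - [0,0,0]
    - [0,0,0]
  travel:
    - [0.0016,-0.0011,0]
    - [0.0017,-0.001,0]
    - [0,0,0]
  claw: [0,0,0]

```text
time: 11.23
ee_pos: [0.5404, 0.115, 0.143]
orientation: [-0.384, -3.117, 0.002]
force: [0.5, 0.3, -0.8]
finger_gap: 0.182
finger_force: 25.0
```

Emit:
send_rows:
  angular:
    - [0,0,0]
    - [0,0,0]
    - [0,0,0]
  travel:
    - [0.0017,-0.0009,0]
    - [0.0018,-0.0008,0]
    - [0,0,0]
  claw: [0,0,0]

```text
time: 11.48
ee_pos: [0.5444, 0.1133, 0.143]
orientation: [-0.384, -3.118, 0.001]
force: [-0.3, 0.0, -0.6]
finger_gap: 0.182
finger_force: 25.0
```

The force dropped to zero, so the neck hole is under the tip. I'll centre on it and lower gently.

Emit:
send_rows:
  angular:
    - [0,0,0]
    - [0,0,0]
    - [0,0,0]
    - [0,0,0]
    - [0,0,0]
  travel:
    - [-0.0013,0.0006,0]
    - [0,0,-0.001]
    - [0,0,-0.001]
    - [0,0,0]
    - [0,0,0]
  claw: [0,0,0,0,0]

```text
time: 11.9
ee_pos: [0.5428, 0.1144, 0.1413]
orientation: [-0.384, -3.118, 0.0]
force: [-0.4, -0.9, -1.3]
finger_gap: 0.181
finger_force: 25.0
```

Emit:
send_rows:
  angular:
    - [0,0,0]
    - [0,0,0]
    - [0,0,0]
  travel:
    - [0,0,-0.001]
    - [0,0,0]
    - [0,0,0]
  claw: [0,0,0]

```text
time: 12.15
ee_pos: [0.5428, 0.1144, 0.1404]
orientation: [-0.384, -3.118, 0.0]
force: [-0.7, -0.5, -0.9]
finger_gap: 0.179
finger_force: 25.0
```

Emit:
send_rows:
  angular:
    - [0,0,0]
    - [0,0,0]
    - [0,0,0]
    - [0,0,0]
  travel:
    - [0,0,-0.001]
    - [0,0,-0.001]
    - [0,0,-0.001]
    - [0,0,0]
  claw: [0,0,0,0]

```text
time: 12.48
ee_pos: [0.5427, 0.1144, 0.1371]
orientation: [-0.384, -3.118, 0.0]
force: [0.2, -0.1, 0.2]
finger_gap: 0.185
finger_force: 25.0
```

Emit:
send_rows:
  angular:
    - [0,0,0]
    - [0,0,0]
    - [0,0,0]
    - [0,0,0]
    - [0,0,0]
  travel:
    - [0,0,-0.001]
    - [0,0,-0.001]
    - [0,0,-0.001]
    - [0,0,-0.001]
    - [0,0,0]
  claw: [0,0,0,0,0]

```text
time: 12.9
ee_pos: [0.5427, 0.1144, 0.1332]
orientation: [-0.384, -3.118, 0.0]
force: [-0.1, -0.5, -0.3]
finger_gap: 0.18
finger_force: 25.0
```

Emit:
send_rows:
  angular:
    - [0,0,0]
    - [0,0,0]
    - [0,0,0]
    - [0,0,0]
    - [0,0,0]
    - [0,0,0]
  travel:
    - [0,0,-0.0015]
    - [0,0,-0.0015]
    - [0,0,-0.0015]
    - [0,0,-0.0015]
    - [0,0,-0.001]
    - [0,0,0]
  claw: [0,0,0,0,0,0]

```text
time: 13.4
ee_pos: [0.5427, 0.1144, 0.1261]
orientation: [-0.384, -3.117, 0.0]
force: [-0.9, -0.5, -0.5]
finger_gap: 0.184
finger_force: 25.0
```

Emit:
send_rows:
  angular:
    - [0,0,0]
    - [0,0,0]
    - [0,0,0]
    - [0,0,0]
    - [0,0,0]
  travel:
    - [0,0,-0.001]
    - [0,0,-0.001]
    - [0,0,-0.001]
    - [0,0,0]
    - [0,0,0]
  claw: [0,0,0,0,0]

```text
time: 13.82
ee_pos: [0.5428, 0.1144, 0.1234]
orientation: [-0.384, -3.118, 0.0]
force: [0.3, -0.7, -0.8]
finger_gap: 0.18
finger_force: 25.0
```

Emit:
send_rows:
  angular:
    - [0,0,0]
    - [0,0,0]
    - [0,0,0]
    - [0,0,0]
  travel:
    - [0,0,-0.0008]
    - [0,0,-0.0007]
    - [0,0,0]
    - [0,0,0]
  claw: [0,0,0,0]

```text
time: 14.15
ee_pos: [0.5428, 0.1145, 0.1219]
orientation: [-0.384, -3.118, 0.0]
force: [0.4, -0.3, -1.3]
finger_gap: 0.179
finger_force: 25.0
```

Emit:
send_rows:
  angular:
    - [0,0,0]
    - [0,0,0]
    - [0,0,0]
    - [0,0,0]
  travel:
    - [0,0,-0.0006]
    - [0,0,0]
    - [0,0,0]
    - [0,0,0]
  claw: [0,0,0,0]

```text
time: 14.48
ee_pos: [0.543, 0.1144, 0.1216]
orientation: [0.384, 3.118, -0.0]
force: [-1.3, -0.6, 2.8]
finger_gap: 0.181
finger_force: 25.0
```

The shoulder is on the collar at about 3 N. Releasing and lifting clear.

Emit:
send_rows:
  angular:
    - [0,0,0]
    - [0,0,0]
    - [0,0,0]
    - [0,0,0]
    - [0,0,0]
    - [0,0,0]
  travel:
    - [0,0,0]
    - [0,0,0]
    - [0,0,0]
    - [0,0,0]
    - [0,0,0]
    - [0,0,0]
  claw: [0.25,0.35,0.5,0.5,0.5,0.5]

```text
time: 14.98
ee_pos: [0.5428, 0.1145, 0.1212]
orientation: [-0.384, -3.118, 0.0]
force: [-0.7, -0.6, -0.4]
finger_gap: 0.495
finger_force: 0.0
```

Emit:
send_rows:
  angular:
    - [0,0,0]
    - [0,0,0]
    - [0,0,0]
    - [0,0,0]
    - [0,0,0]
    - [0,0,0]
    - [0,0,0]
    - [0,0,0]
  travel:
    - [0,0,0.01]
    - [0,0,0.02]
    - [0,0,0.02]
    - [0,0,0.03]
    - [0,0,0.03]
    - [0,0,0.02]
    - [0,0,0]
    - [0,0,0]
  claw: [0.5,0.5,0.5,0.5,0.5,0.5,0.5,0.5]

```text
time: 15.65
ee_pos: [0.5437, 0.1145, 0.2531]
orientation: [0.384, 3.115, 0.001]
force: [0.1, -0.4, -0.7]
finger_gap: 0.5
finger_force: 0.0
```

```bash
python3 - <<'E'
from h import *
a=cam("wrist")[0];b=cam("scene")[0]
o=np.zeros((500,800,3),np.uint8)
o[:360,:480]=cv2.resize(a,(480,360));o[:320,480:]=cv2.resize(b[215:315,410:510],(320,320),interpolation=2)
cv2.imwrite("pics/f.png",o)
s=sensors.get_state();print(s["time"],s["ee_pos"],s["finger_force"])
E
```

```text
15.75 [0.54202499 0.11436836 0.25054123] 0.0
```

View pics/f.png

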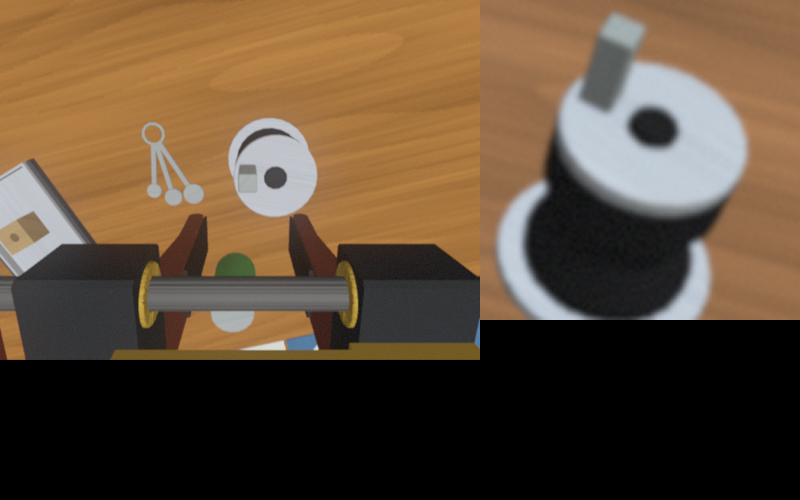

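The pin stands upright in the collar at about (248,180) in the left panel, with its shoulder flush. It is released and nothing else has moved.

```bash
python3 -c "
from plant import bot
print(bot.job_done())"
```

```text
the job is handed in; nothing more can be done
None
```

The pin is fully home through the collar into the neck hole, upright and released, and the job is handed in at about 16 s; pressing force on the mill peaked at about 11 N in the readings, and the jars and spoon ring were not touched.

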